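# Find the loaded amber bottle and put it on the tray

### The arm

A 6-joint arm with a two-finger parallel gripper is mounted at the origin on a cart in front of the work surface, level with it; the furniture and walls round the work are solid. World frame = base frame: x ahead of the robot, y to its left, z up, the work surface at z = 0. Lengths are in mm, angles in rad, forces in N, time in s.
With the tool pointing down it reaches from about 275 to 1000 mm from the base axis. Payload 8.4 kg.
Tool frame: the origin (TCP) lies at the very end of the fingers, on their centre line; the grasp point (between the pads) lies 19 mm behind it; z points along the fingers, y is the direction in which the jaws open and shut (so a half turn about z gives the same grasp; the last joint's range is limited). The gripper opens to 85 mm and grips with 20 to 120 N. Pads are 22 mm wide; open, the fingers measure 114 mm over their backs; the gripper's body (76 mm by 85 mm) begins 54 mm behind the grasp point. The pads swing forward as they close: fully open they stand 13 mm farther back than shut.
Start: joints at [1.198, 0.353, 1.633, -0, 1.155, -0.002], TCP at [226.474, 582.527, 231.281] pointing down, gripper open.
Joint ranges: [-2.63, 2.63], [-0.92, 2.1], [0.06, 2.66], [-1.3, 4.44], [0, 2.69], [-3.02, 3.02]. Speed limits (rad/s): [2.22, 2.22, 2.79, 3.14, 3.14, 3.14].

### API

Orientations are given as [roll, pitch, yaw] about the fixed x, y, z axes, in that order (R = Rz(yaw) Ry(pitch) Rx(roll)).
In Python, from rig import sense, grab_frame, sign_off, masks_of gives the robot as it stands. The module is installed in compiled form; this text tells all that it offers.
- The arm moves only by the shell command python3 -m inch 'ROWS' [FORCE]. ROWS is JSON, a list of rows, each an object of numbers: "gripper": the finger opening in m, from 0 to 0.0854; "tx", "ty", "tz": the shift along the tool's x, y, z in m; "spin": the turn about the tool's z in degrees. In form: [{"gripper": .., "tx": .., "ty": .., "tz": .., "spin": ..}, ...]. A call has exactly 8 rows; each row shifts and turns the commanded pose from where the row before left it, along the tool's axes as they then stand; what a row does not reach is not made up. A row lasts 1/10 s, in which the tool goes at most 50 mm and 8.59 degrees, less where a joint would pass 70% of its speed; a pose out of reach is approached as far as the arm can. A call is refused whole if a number of a shift passes 0.05 or a number of a turn 8.59, either way. A call with a gripper value outside its range is refused whole. The fingers move at their own pace and stop on an object; FORCE is the grip in N (left out, the last holds). Time passes only in rows, so rows that do not move let the fingers close, or fill a call up. It gives the time, the measured TCP pose, the force and the opening at its end, in the units of the state.
- sense(): the state, without advancing time (a new reading comes with each control period).
- grab_frame(name): name is "scene" or "top"; returns a dict with "pixels" (480x640x3 uint8, red, green, blue), "K" (3x3 intrinsics, pixels), "k1" (the pictures are not rectified: a ray, as slopes to the right and down, at radius r is drawn at 1 + k1 r^2 times it, then the intrinsics apply), "extrinsics" (4x4, takes a point from camera to world coordinates). Camera axes: x right, y down, z forward; pixel columns grow to the right and rows downward; lengths in mm; the calibration is good to about 2 mm. A picture is of the moment at which its call begins. There is no depth.
- sign_off(): hands the job in, once; it reports no verdict.
Trained networks look in the newest picture that a camera, given by its name, has taken for a name from the list of things; names that differ only in an ending like _2 or _b are one class to them, and where a whole thing is asked for, a point or a joint stands for the part that bears it (a point fixed in the world has none). Each returns a list of dicts, best first, with "conf" (0 to 1); they miss things now and then, are a little off and sometimes report something else, mostly with a low value. They report only what shows in the picture. A call takes as long as a camera call. They do not tell look-alikes from the thing itself.
- masks_of(camera, target): "pixels" (480x640 bool, what is visible of it) and "centre" ([row, column] in pixels, amid what is visible of it).
The state is a dict: "clock": time; "qpos": joint angles; "qvel": joint speeds; "joint_efforts": joint torques, N m; "eef_pos": TCP position; "tcp_rot": TCP orientation; "contact_force": force on the tool from outside, world axes, zero at the start; "wrist_torque": the same for the moment, N m; "opening": opening from 0.0 (shut) to 1.0 (fully open).
Only numpy, scipy, OpenCV 4.12 (cv2) and the standard library are available. Lean on these libraries where they do the work, as an engineer would, in place of code of your own. Each camera call takes 0.05 s, during which the arm holds its last target.

### The job

One of the three closed amber bottles still has steel shot in it; the other two are empty and look just the same. Lift them to feel which is the loaded one, then stand that one upright on the floor of the steel tray. The two empties must be left standing upright where you found them, give or take a few centimetres; do not drop or topple a bottle, and leave the small dishes alone.

Things in the scene. Friction and masses are not known exactly. Their poses are not given: they have to be found in the camera images.
- bottle_a: closed opaque square amber dropper bottle, one of three look-alikes. Body 47 x 47 mm with plain upright flats up to 79 mm, shoulders to 98 mm, round black cap 33 mm across from 98 to 114 mm, bulb to 132 mm in all. Origin: centre of the underside; x, y square to the flats, z up. Empty it weighs 0.10 to 0.15 kg, loaded 0.4 to 0.6 kg. Bottles stand at least 0.1 m apart, centre to centre
- bottle_b: closed opaque square amber dropper bottle, one of three look-alikes. Body 47 x 47 mm with plain upright flats up to 79 mm, shoulders to 98 mm, round black cap 33 mm across from 98 to 114 mm, bulb to 132 mm in all. Origin: centre of the underside; x, y square to the flats, z up. Empty it weighs 0.10 to 0.15 kg, loaded 0.4 to 0.6 kg. Bottles stand at least 0.1 m apart, centre to centre
- bottle_c: closed opaque square amber dropper bottle, one of three look-alikes. Body 47 x 47 mm with plain upright flats up to 79 mm, shoulders to 98 mm, round black cap 33 mm across from 98 to 114 mm, bulb to 132 mm in all. Origin: centre of the underside; x, y square to the flats, z up. Empty it weighs 0.10 to 0.15 kg, loaded 0.4 to 0.6 kg. Bottles stand at least 0.1 m apart, centre to centre
- tray: low open steel tray, fixed to the worktop, to the left of the bottles; outside 180 mm along its x, 160 mm along its y, rim 23 mm high, walls 4 mm, inner floor 4 mm above the worktop; small wire handles on the x ends reach 19 mm out. Origin: centre of the underside, z up
- watch_glass: loose watch glass 92 mm across, 13 mm high, a bystander; origin at the centre of the underside
- petri_dish: loose glass petri dish 70 mm across, 17 mm high, a bystander; origin at the centre of the underside
- evaporating_dish: loose porcelain evaporating dish 82 mm across, 31 mm high, a bystander; origin at the centre of the underside
Mind the look-alikes: they are no part of the job. Leave any blue look-alike of the bottle_c alone.

How it is judged:
By the outcome, as a careful person would: the job done as asked, in the order asked, and still so for the second after the job is handed in, with the robot touching nothing.
It also fails if it takes over 69 s, if anything falls off the work surface, if the arm or the gripper's body presses on something with over 40 N, if the wrist force passes 120 N, or if a joint passes its speed limit or range.

## Working session

There is one attempt and no reset: what is moved stays moved. The work goes in short steps, Python scripts to look and compute and a shell command to move; the robot and the scene stay as the last step left them, time stands still between calls to the robot, and variables do not carry over. Pictures are saved under pics/ and viewed, and the job is handed in when it is done.

```bash
ls; mkdir -p pics
cat > h.py <<'E'
import numpy as np,cv2
from rig import sense,grab_frame,sign_off,masks_of
def save(p,name): cv2.imwrite('pics/'+name,cv2.cvtColor(p,cv2.COLOR_RGB2BGR))
def ray(f,u,v):
    K=f['K'];d=np.array([(u-K[0][2])/K[0][0],(v-K[1][2])/K[1][1]]);s=d.copy()
    for _ in range(30): s=d/(1+f['k1']*(s@s))
    E=np.array(f['extrinsics']);r=E[:3,:3]@np.array([s[0],s[1],1]);return E[:3,3],r/np.linalg.norm(r)
def atz(f,u,v,z):
    o,r=ray(f,u,v);return o+r*(z-o[2])/r[2]
def proj(f,P):
    E=np.array(f['extrinsics']);p=E[:3,:3].T@(np.array(P,float)-E[:3,3]);s=p[:2]/p[2];s=s*(1+f['k1']*(s@s))
    return np.array([f['K'][0][0]*s[0]+f['K'][0][2],f['K'][1][1]*s[1]+f['K'][1][2]])
E
python3 - <<'E'
from h import *
for c in ['scene','top']:
    f=grab_frame(c);save(f['pixels'],c+'0.png')
    print(c,np.round(f['K'],1).tolist(),f['k1'],np.round(f['extrinsics'],3).tolist())
    for t in ['bottle_a','tray','watch_glass','petri_dish','evaporating_dish']:
        for m in masks_of(c,t):
            ys,xs=np.where(m['pixels']);print(t,round(m['conf'],2),np.round(m['centre'],1),m['pixels'].sum(),xs.min(),xs.max(),ys.min(),ys.max())
print(sense())
E
```

```text
pics
scene [[475.6, 0.0, 318.4], [0.0, 475.6, 238.3], [0.0, 0.0, 1.0]] -0.11123125013077165 [[0.815, -0.218, 0.537, -128.137], [-0.579, -0.319, 0.75, -788.922], [0.007, -0.922, -0.386, 486.991], [0.0, 0.0, 0.0, 1.0]]
bottle_a 0.95 [227.7 301. ] 889 290 312 196 247
bottle_a 0.93 [265.4 365.5] 1393 352 382 230 291
bottle_a 0.64 [228.2 367.9] 698 354 381 206 252
bottle_a 0.56 [247.7 327.6] 1185 312 338 214 272
tray 0.75 [218.7 260.9] 1771 217 292 204 239
watch_glass 0.7 [279.9 307.4] 679 288 330 270 289
petri_dish 0.76 [260.6 282.9] 426 268 297 252 269
petri_dish 0.61 [247.5 326.5] 1114 312 338 215 271
evaporating_dish 0.73 [316.3 387.7] 1012 365 408 303 331
top [[436.4, 0.0, 317.8], [0.0, 436.4, 233.8], [0.0, 0.0, 1.0]] -0.0218812041995083 [[-0.017, -0.977, 0.214, 258.738], [-1.0, 0.015, -0.007, 51.651], [0.004, -0.214, -0.977, 1091.126], [0.0, 0.0, 0.0, 1.0]]
bottle_a 0.96 [232.4 269.7] 456 260 283 219 246
bottle_a 0.78 [233.6 383.2] 471 372 394 223 246
bottle_a 0.74 [192.8 335.2] 513 325 345 181 209
bottle_a 0.57 [242.6 336.3] 468 322 344 231 257
bottle_a 0.16 [275.6 303.6] 622 290 3
[... 207 characters left out ...]
50 282
{'clock': 0.6, 'qpos': array([ 1.19758352e+00,  3.52962117e-01,  1.63341874e+00, -9.27857050e-06,
        1.15521367e+00, -2.36799161e-03]), 'qvel': array([-5.63875035e-05, -8.63046710e-05, -3.13559563e-04, -5.55889560e-04,
       -3.80078119e-04,  2.24130040e-04]), 'joint_efforts': array([ 5.79761345e-04, -6.04876685e+01, -3.42305446e+01, -5.15542331e-05,
        1.75844023e-03,  5.65433055e-06]), 'eef_pos': array([226.48183162, 582.50923484, 231.29661275]), 'tcp_rot': array([-3.14159077e+00,  8.48433631e-06,  2.77075158e+00]), 'contact_force': array([-0.04319849,  0.25764238, -0.32472111]), 'wrist_torque': array([-0.032489  , -0.02644233, -0.04178254]), 'opening': 0.997425241141395}
```

View pics/scene0.png

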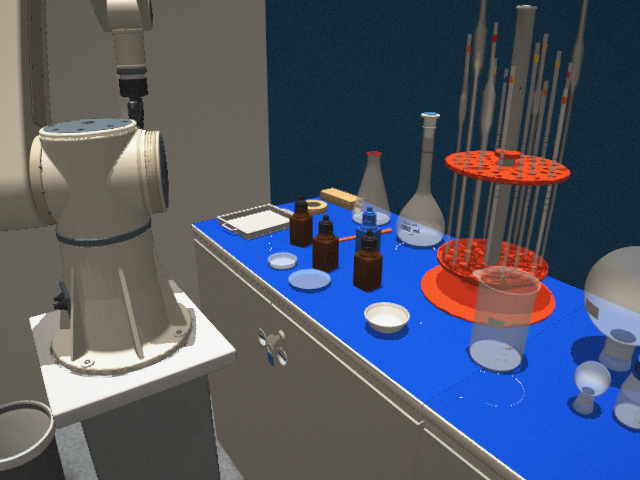

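View pics/top0.png

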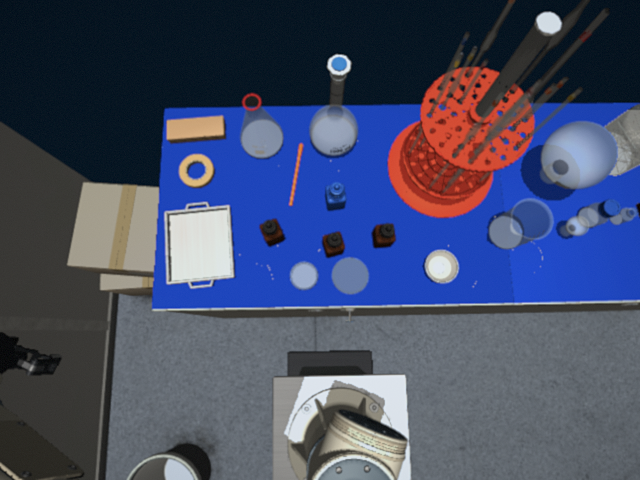

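Run:
```python
import cv2
a=cv2.imread('pics/top0.png')[170:300,155:475];cv2.imwrite('pics/top0c.png',cv2.resize(a,None,fx=2.5,fy=2.5,interpolation=cv2.INTER_CUBIC))
a=cv2.imread('pics/scene0.png')[190:340,210:430];cv2.imwrite('pics/scene0c.png',cv2.resize(a,None,fx=3.6,fy=3.6,interpolation=cv2.INTER_CUBIC))
```

```text
(no output)
```

View pics/top0c.png

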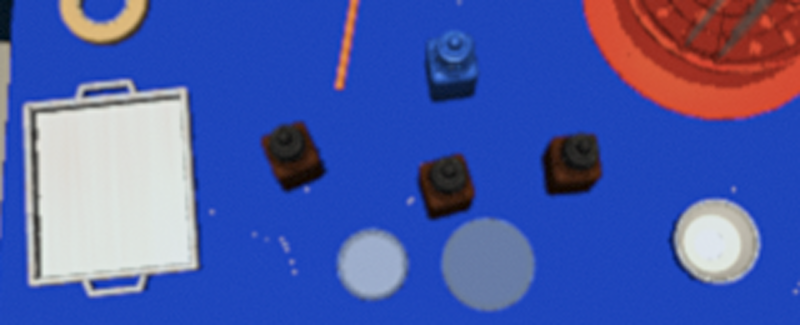

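View pics/scene0c.png

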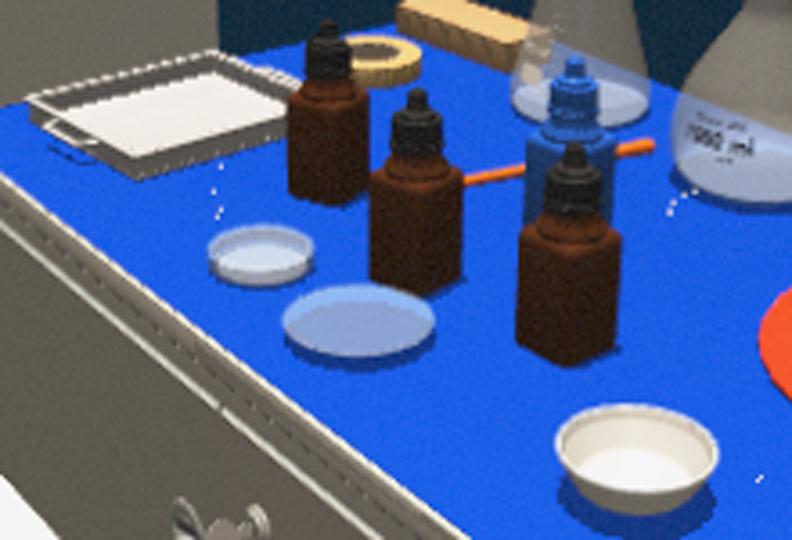

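Top view: the amber bottles are at (270,232), (334,243) and (384,234). The fourth bottle, at (336,193), is clearly blue, so it is the look-alike to leave alone. The enlarged crops confirm this. The tray is at (200,243) and the dishes are at (304,275), (350,275) and (442,267). Next I fit the bottle poses with both views.

```bash
cat > fit.py <<'E'
from h import *
from scipy.optimize import minimize
def sil(f,x,y,z,yaw,S=4,roi=None):
    c,s=np.cos(yaw),np.sin(yaw);u0,v0,u1,v1=roi
    im=np.zeros(((v1-v0)*S,(u1-u0)*S),np.uint8)
    def hull(pts):
        p=np.array([proj(f,(x+c*a-s*b,y+s*a+c*b,z+h)) for a,b,h in pts])
        p=((p-[u0,v0]+.5)*S-.5)
        h=cv2.convexHull((p*16).astype(np.int32)); cv2.fillConvexPoly(im,h,255,shift=4)
    sq=[(a,b) for a in(-23.5,23.5) for b in(-23.5,23.5)]
    ci=[(np.cos(t),np.sin(t)) for t in np.linspace(0,6.28,17)[:-1]]
    hull([(a,b,h) for a,b in sq for h in(0,79)]+[(14.5*p,14.5*q,98) for p,q in ci])
    hull([(16.5*p,16.5*q,h) for p,q in ci for h in(96,114)])
    hull([(9*p,9*q,114) for p,q in ci]+[(5*p,5*q,132) for p,q in ci])
    return cv2.resize(im,(u1-u0,v1-v0),interpolation=cv2.INTER_AREA)/255.
def dark(px):
    p=px.astype(float);bl=np.clip(p[...,2]-p[...,0],0,None)   # blue excess: table high
    return bl
def obs(f,roi):
    u0,v0,u1,v1=roi;b=cv2.GaussianBlur(dark(f['pixels']),(0,0),.01)[v0:v1,u0:u1]
    ref=np.percentile(b,85);return np.clip(1-b/ref,0,1)
def fit(views,x0,z=True):
    def cost(p):
        e=0
        for f,roi,o in views:
            e+=((sil(f,p[0],p[1],p[3]if z else 0,p[2],roi=roi)-o)**2).mean()
        return e
    best=None
    for yaw in np.radians([-30,0,30,45]):
        p0=np.array([x0[0],x0[1],yaw,0.])
        r=minimize(cost,p0,method='Nelder-Mead',options=dict(initial_simplex=np.vstack([p0]+[p0+d for d in np.diag([12,12,.3,8])]),xatol=.05,fatol=1e-6))
        if best is None or r.fun<best.fun:best=r
    return best
E
cat > loc.py <<'E'
from fit import *
fs,ft=grab_frame('scene'),grab_frame('top')
if __name__=='__main__':
    # triangulated start from top centre at z=60
    for (ut,vt),(us,vs) in [((270,232),(301,227)),((334,243),(327,247)),((384,234),(367,265))]:
        x0=atz(ft,ut,vt,60)
        V=[]
        for f,roi in((ft,(ut-22,vt-22,ut+22,vt+22)),(fs,(us-20,vs-38,us+21,vs+36))): V.append((f,roi,obs(f,roi)))
        r=fit(V,x0);print(np.round(x0,1),'->',np.round(r.x[[0,1,3]],1),'yaw',round(np.degrees(r.x[2])%90,1),round(r.fun,4))
        for k,(f,roi,o) in enumerate(V):
            s=sil(f,r.x[0],r.x[1],r.x[3],r.x[2],roi=roi)
            crop=f['pixels'][roi[1]:roi[3],roi[0]:roi[2]]
            im=np.hstack([crop,(np.dstack([o,s,o])*255).astype(np.uint8)])
            save(cv2.resize(im,None,fx=4,fy=4,interpolation=cv2.INTER_NEAREST),f'fit_{ut}_{k}.png')
    # tray
    for uv in [(166,208),(229,206),(169,283),(234,277)]:print('tray rim',np.round(atz(ft,*uv,23),1))
    for n,uv,h in[('petri',(304,275.6),10),('watch',(350,275.5),8),('evap',(442,267),25)]: print(n,np.round(atz(ft,*uv,h),1))
E
python3 loc.py
python3 - <<'E'
import cv2,numpy as np
r=[]
for u in(270,334,384):
    a=cv2.imread(f'pics/fit_{u}_0.png');b=cv2.imread(f'pics/fit_{u}_1.png')
    W=360;c=np.zeros((480,W,3),np.uint8);c[:176,:352]=a
    c[180:180+296,:328]=b;r.append(c)
o=np.hstack(r);cv2.imwrite('pics/fits.png',cv2.resize(o,(800,int(480*800/1080))))
E
```

```text
[491.3 159.4  60. ] -> [492.8 155.4   4.4] yaw 23.5 0.3523
[461.7   5.2  60. ] -> [461.7   7.8  -3.6] yaw 12.9 0.1985
[ 482.  -116.5   60. ] -> [ 481.4 -115.7    1.8] yaw 69.0 0.1022
tray rim [566.4 428.3  23. ]
tray rim [569. 268.  23.]
tray rim [375.6 409.9  23. ]
tray rim [387.9 250.9  23. ]
petri [390.2  79.5  10. ]
watch [388.9 -35.    8. ]
evap [ 404.  -261.5   25. ]
```

View pics/fits.png

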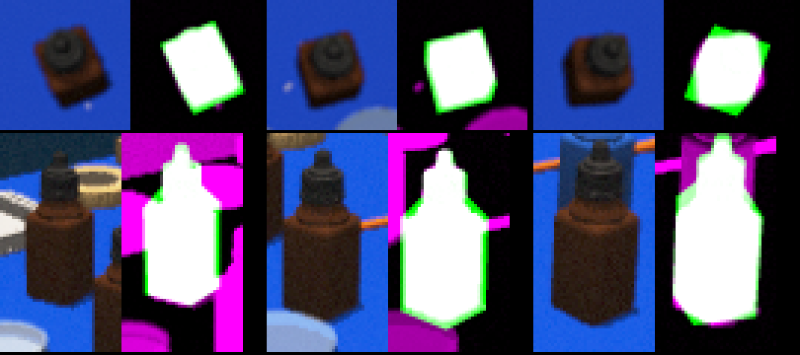

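```bash
cat > loc2.py <<'E'
from fit import *
def clean(name,f,uv):
    best=None
    for m in masks_of(name,'bottle_a'):
        c=m['centre'];d=np.hypot(c[1]-uv[0],c[0]-uv[1])
        if d<8 and (best is None or m['conf']>best['conf']):best=m
    return best
def view(name,f,uv,rx,ru,rd):
    u,v=uv;roi=(u-rx,v-ru,u+rx,v+rd)
    b=clean(name,f,uv);m=b['pixels'].astype(np.uint8)
    m=cv2.dilate(m,np.ones((7,7),np.uint8))[roi[1]:roi[3],roi[0]:roi[2]]
    p=f['pixels'][roi[1]:roi[3],roi[0]:roi[2]].astype(float)
    # chroma test: blue share of colour separates amber/black from table, shade and the blue look-alike
    sh=p[...,2]/(p.sum(2)+1)
    o=np.clip((0.62-sh)/(0.62-0.40),0,1)*m
    return f,roi,np.where(m>0,o,0)
if __name__=='__main__':
    fs,ft=grab_frame('scene'),grab_frame('top')
    rows=[]
    for A,B in [((270,232),(301,227)),((334,243),(327,247)),((384,234),(367,265))]:
        x0=atz(ft,*A,60)
        V=[view('top',ft,A,22,22,22),view('scene',fs,B,20,38,36)]
        r=fit(V,x0);r2=fit(V,x0,False)
        print(np.round(r.x[[0,1,3]],1),'yaw',round(np.degrees(r.x[2])%90,1),round(r.fun,4),'| z=0:',np.round(r2.x[:2],1),round(np.degrees(r2.x[2])%90,1),round(r2.fun,4))
        c=np.zeros((480,360,3),np.uint8);y=0
        for f,roi,o in V:
            s=sil(f,r.x[0],r.x[1],r.x[3],r.x[2],roi=roi)
            im=np.hstack([f['pixels'][roi[1]:roi[3],roi[0]:roi[2]],(np.dstack([o,s,o])*255).astype(np.uint8)])
            im=cv2.resize(im,None,fx=4,fy=4,interpolation=cv2.INTER_NEAREST);c[y:y+im.shape[0],:im.shape[1]]=im;y+=180
        rows.append(c)
    save(cv2.resize(np.hstack(rows),(800,356)),'fits2.png')
E
python3 loc2.py
```

```text
[492.4 156.1   3.1] yaw 27.0 0.0841 | z=0: [496.3 158.5] 26.4 0.0887
[461.2   7.7  -5.1] yaw 37.7 0.1007 | z=0: [460.6   7.2] 36.9 0.113Traceback (most recent call last):
  File "loc2.py", line 22, in <module>
    V=[view('top',ft,A,22,22,22),view('scene',fs,B,20,38,36)]
       ~~~~^^^^^^^^^^^^^^^^^^^^^
  File "loc2.py", line 10, in view
    b=clean(name,f,uv);m=b['pixels'].astype(np.uint8)
                         ~^^^^^^^^^^
TypeError: 'NoneType' object is not subscriptable
```

```bash
cat > loc3.py <<'E'
from fit import *
import pickle
def view(f,uv,rx,ru,rd):
    u,v=uv;roi=(u-rx,v-ru,u+rx,v+rd)
    p=f['pixels'][roi[1]:roi[3],roi[0]:roi[2]].astype(float)
    sh=p[...,2]/(p.sum(2)+1)
    o=np.clip((0.6-sh)/(0.6-0.36),0,1)*np.clip((150-p.max(2))/20,0,1)
    n,l=cv2.connectedComponents((o>.4).astype(np.uint8),connectivity=4)
    k=(l==l[ru,rx]).astype(np.uint8); k=cv2.dilate(k,np.ones((3,3),np.uint8))
    return f,roi,o*k
def run(fs,ft,L,out):
    rows=[]
    for A,B in L:
        x0=atz(ft,*A,60)
        V=[view(ft,A,22,22,22),view(fs,B,20,38,36)]
        r=fit(V,x0);r2=fit(V,x0,False)
        print(np.round(r.x[[0,1,3]],1),'yaw',round(np.degrees(r.x[2])%90,1),round(r.fun,4),'| z=0:',np.round(r2.x[:2],1),round(np.degrees(r2.x[2])%90,1),round(r2.fun,4))
        c=np.zeros((480,360,3),np.uint8);y=0
        for f,roi,o in V:
            s=sil(f,r.x[0],r.x[1],r.x[3],r.x[2],roi=roi)
            im=np.hstack([f['pixels'][roi[1]:roi[3],roi[0]:roi[2]],(np.dstack([o,s,o])*255).astype(np.uint8)])
            im=cv2.resize(im,None,fx=4,fy=4,interpolation=cv2.INTER_NEAREST);c[y:y+im.shape[0],:im.shape[1]]=im;y+=180
        rows.append(c)
    save(cv2.resize(np.hstack(rows),(800,356)),out)
if __name__=='__main__':
    fs,ft=grab_frame('scene'),grab_frame('top');pickle.dump((fs,ft),open('f.pkl','wb'))
    run(fs,ft,[((270,232),(301,227)),((334,243),(327,247)),((384,234),(367,265))],'fits3.png')
E
python3 loc3.py
```

```text
[492.9 157.2   2.2] yaw 29.6 0.2257 | z=0: [495.9 158. ] 29.5 0.2256
[461.5   7.9  -1.2] yaw 39.4 0.1781 | z=0: [461.3   8. ] 38.3 0.1793
[ 4.814e+02 -1.160e+02 -3.000e-01] yaw 32.2 0.092 | z=0: [ 481.5 -116.1] 31.8 0.0919
```

```bash
sleep 1; ls pics
```

```text
fit_270_0.png
fit_270_1.png
fit_334_0.png
fit_334_1.png
fit_384_0.png
fit_384_1.png
fits.png
fits3.png
scene0.png
scene0c.png
top0.png
top0c.png
```

View pics/fits3.png

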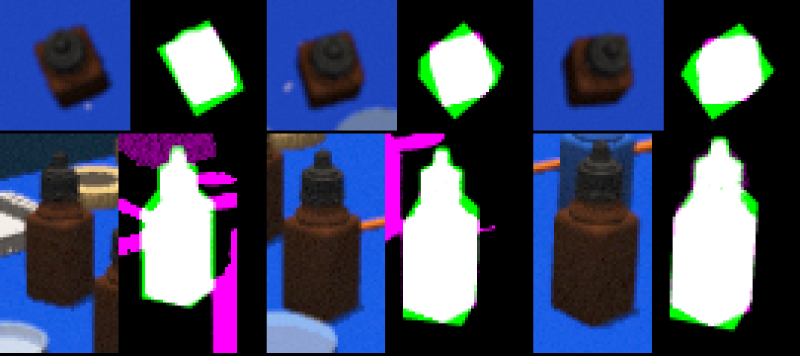

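```bash
python3 - <<'E'
s=open('fit.py').read()
s=s.replace("hull([(a,b,h) for a,b in sq for h in(0,79)]+","R=RC;hull([(np.sign(a)*(23.5-R)+R*p,np.sign(b)*(23.5-R)+R*q,h) for a,b in sq for p,q in ci for h in(0,79)]+")
s=s.replace("def sil(","RC=6.\ndef sil(")
s=s[:s.index('def fit(')]+'''
def fit(views,x0,z=True):
    def cost(p,yaw):
        return sum((w*(sil(f,p[0],p[1],p[2]if z else 0,yaw,roi=roi)-o)**2).mean() for f,roi,o,w in views)
    out=[]
    for yaw in np.radians(np.arange(0,90,7.5)):
        p0=np.array([x0[0],x0[1],0.])
        r=minimize(cost,p0,args=(yaw,),method='Nelder-Mead',options=dict(initial_simplex=np.vstack([p0]+[p0+d for d in np.diag([6,6,4])]),xatol=.1,fatol=1e-5))
        out.append((r.fun,np.degrees(yaw),r.x))
    return out
'''
open('fit.py','w').write(s)
E
cat > loc4.py <<'E'
from fit import *
import pickle,sys
fs,ft=pickle.load(open('f.pkl','rb'))
def view(f,uv,rx,ru,rd,P):
    u,v=uv;roi=(u-rx,v-ru,u+rx,v+rd)
    p=f['pixels'][roi[1]:roi[3],roi[0]:roi[2]].astype(float)
    sh=p[...,2]/(p.sum(2)+1)
    o=np.clip((0.62-sh)/(0.62-0.40),0,1)*np.clip((150-p.max(2))/20,0,1)
    w=cv2.dilate((sil(f,*P,0.4,roi=roi)>.5).astype(np.uint8),np.ones((7,7),np.uint8))
    return f,roi,o,w
rows=[]
for A,B,P in [((270,232),(301,227),(494,157,0)),((334,243),(327,247),(461,8,0)),((384,234),(367,265),(481,-116,0))]:
    V=[view(ft,A,22,22,22,P),view(fs,B,20,38,36,P)]
    for z in(True,False):
        o=fit(V,P,z);o2=sorted(o,key=lambda t:t[0])
        print([(t[1],round(t[0],4),np.round(t[2],1).tolist()) for t in o2[:3]])
        if z: b=o2[0]
    c=np.zeros((480,360,3),np.uint8);y=0
    for f,roi,o,w in V:
        s=sil(f,*b[2],np.radians(b[1]),roi=roi)
        im=np.hstack([f['pixels'][roi[1]:roi[3],roi[0]:roi[2]],(np.dstack([o,s,o])*w[...,None]*255).astype(np.uint8)])
        im=cv2.resize(im,None,fx=4,fy=4,interpolation=cv2.INTER_NEAREST);c[y:y+im.shape[0],:im.shape[1]]=im;y+=180
    rows.append(c)
save(cv2.resize(np.hstack(rows),(800,356)),'fits4.png')
E
python3 loc4.py
```

```text
[(np.float64(22.5), np.float64(0.0919), [493.8, 156.8, 2.7]), (np.float64(29.999999999999996), np.float64(0.0938), [494.4, 157.5, 1.2]), (np.float64(14.999999999999998), np.float64(0.0987), [493.9, 156.3, 1.9])]
[(np.float64(22.5), np.float64(0.0947), [494.5, 157.3, 1.0]), (np.float64(29.999999999999996), np.float64(0.0953), [495.3, 158.6, 0.4]), (np.float64(14.999999999999998), np.float64(0.1013), [494.3, 157.2, 1.8])]
[(np.float64(22.5), np.float64(0.095), [462.3, 9.0, -2.7]), (np.float64(29.999999999999996), np.float64(0.0956), [461.6, 8.3, -2.8]), (np.float64(14.999999999999998), np.float64(0.0965), [462.1, 8.7, -1.3])]
[(np.float64(22.5), np.float64(0.0959), [460.6, 7.7, 1.3]), (np.float64(29.999999999999996), np.float64(0.0966), [461.7, 8.3, -0.9]), (np.float64(7.499999999999999), np.float64(0.0968), [460.2, 7.7, 1.5])]
[(np.float64(22.5), np.float64(0.0762), [481.8, -115.3, 1.1]), (np.float64(75.0), np.float64(0.0768), [481.1, -115.9, 0.9]), (np.float64(14.999999999999998), np.float64(0.0776), [481.9, -115.5, 1.2])]
[(np.float64(22.5), np.float64(0.0767), [482.1, -115.1, -2.0]), (np.float64(75.0), np.float64(0.077), [481.0, -116.0, 0.5]), (np.float64(14.999999999999998), np.float64(0.0788), [482.7, -114.6, -1.8])]
```

```bash
sleep 0.1
```

```text
(no output)
```

View pics/fits4.png

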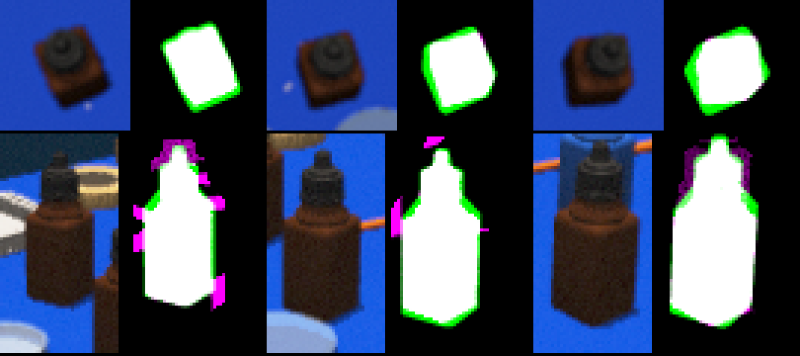

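```bash
cat > ov.py <<'E'
from fit import *
import pickle
fs,ft=pickle.load(open('f.pkl','rb'))
P=[(494,157),(461.5,8),(481.5,-115.7)]
def wire(img,f,x,y,yaw,u0,v0,S,col):
    c,s=np.cos(yaw),np.sin(yaw)
    for h in(0,79):
        q=[proj(f,(x+c*a-s*b,y+s*a+c*b,h)) for a,b in[(-23.5,-23.5),(23.5,-23.5),(23.5,23.5),(-23.5,23.5)]]
        q=[(np.array(k)-[u0,v0]+.5)*S for k in q]
        cv2.polylines(img,[np.int32(q)],True,col,1,cv2.LINE_AA)
S=9;tiles=[]
for f,W,H0,H1 in((ft,15,15,15),(fs,20,36,36)):
    row=[]
    for p in P:
        c=proj(f,(*p,60));u0,v0=int(c[0])-14 if f is ft else int(c[0])-14,int(c[1])-(15 if f is ft else 20)
        w,h=29,(30 if f is ft else 55)
        cr=f['pixels'][v0:v0+h,u0:u0+w].astype(float)**.6;cr=(cr/cr.max()*255).astype(np.uint8)
        row.append(cv2.resize(cr,None,fx=S,fy=S,interpolation=cv2.INTER_CUBIC))
    tiles.append(np.hstack(row))
im=np.vstack(tiles);print(im.shape);save(cv2.resize(im,None,fx=.98*600/max(600,im.shape[0]),fy=.98*600/max(600,im.shape[0])),'big.png')
E
python3 ov.py
```

```text
(765, 783, 3)
```

```bash
sleep 0.1
```

```text
(no output)
```

View pics/big.png

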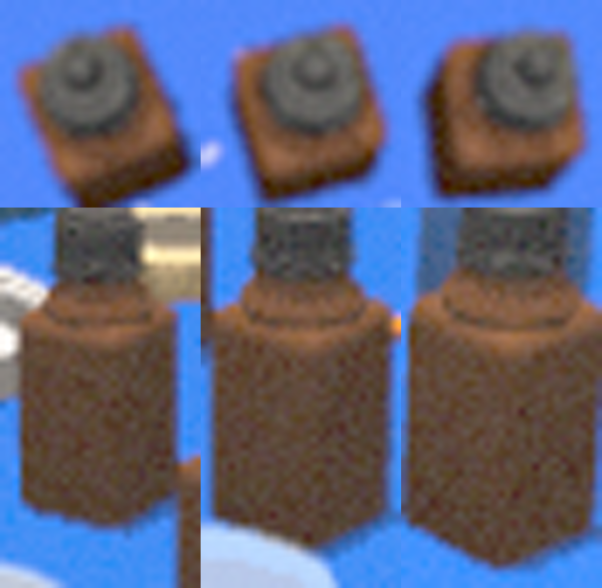

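```bash
cat >> ov.py <<'E'
tiles=[]
for f in(ft,fs):
    row=[]
    for p,yw in zip(P,(22,13,6)):
        c=proj(f,(*p,60));u0,v0=int(c[0])-14,int(c[1])-(15 if f is ft else 20)
        w,h=29,(30 if f is ft else 55)
        cr=f['pixels'][v0:v0+h,u0:u0+w].astype(float)**.6;cr=(cr/cr.max()*255).astype(np.uint8)
        cr=cv2.resize(cr,None,fx=S,fy=S,interpolation=cv2.INTER_CUBIC);wire(cr,f,*p,np.radians(yw),u0,v0,S,(255,255,0));row.append(cr)
    tiles.append(np.hstack(row))
im=np.vstack(tiles);save(cv2.resize(im,None,fx=588/765,fy=588/765,interpolation=cv2.INTER_AREA),'big2.png')
E
python3 ov.py
```

```text
(765, 783, 3)
```

```bash
sleep 0.1
```

```text
(no output)
```

View pics/big2.png

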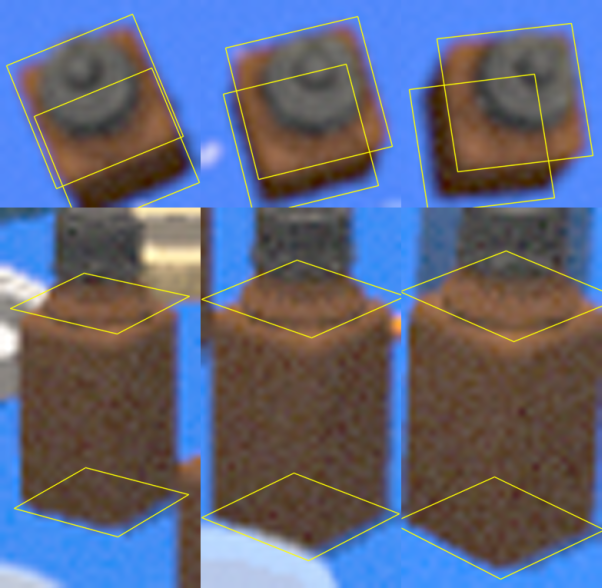

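The two-view fit puts the bottles at (494,157), (461.5,8) and (481.5,−116) with base z within about ±3 mm of 0, and yaws of about 22°, 13° and 6°. I start with the leftmost, from above.

```bash
cat > to.py <<'E'
import sys,numpy as np
from rig import sense
s=sense();p=s['eef_pos'];y=s['tcp_rot'][2]
print('clock',round(s['clock'],2),'pos',np.round(p,1),'rot',np.round(np.degrees(s['tcp_rot']),2),'F',np.round(s['contact_force'],2),'T',np.round(s['wrist_torque'],2),'open',round(s['opening']*85.4,1),'q6',round(s['qpos'][5],2))
if len(sys.argv)>3:
    d=np.array([float(a) for a in sys.argv[1:4]])-p
    tx=np.cos(y)*d[0]+np.sin(y)*d[1];ty=np.sin(y)*d[0]-np.cos(y)*d[1]
    print('tx %.1f ty %.1f tz %.1f mm'%(tx,ty,-d[2]))
    if len(sys.argv)>4:
        e=(np.degrees(y)-float(sys.argv[4])+45)%90-45;print('spin %.2f'%e)
E
python3 to.py 494 157 231 22.5
python3 -m inch '[{"gripper":0.072,"tx":-0.036,"ty":-0.027,"tz":0,"spin":0},{"gripper":0.072,"tx":-0.036,"ty":-0.027,"tz":0,"spin":0},{"gripper":0.072,"tx":-0.036,"ty":-0.027,"tz":0,"spin":0},{"gripper":0.072,"tx":-0.036,"ty":-0.027,"tz":0,"spin":0},{"gripper":0.072,"tx":-0.036,"ty":-0.027,"tz":0,"spin":0},{"gripper":0.072,"tx":-0.036,"ty":-0.027,"tz":0,"spin":0},{"gripper":0.072,"tx":-0.036,"ty":-0.027,"tz":0,"spin":0},{"gripper":0.072,"tx":-0.036,"ty":-0.027,"tz":0,"spin":0}]' 40
python3 to.py 494 157 231 22.5
```

```text
clock 1.15 pos [226.5 582.5 231.2] rot [-180.      0.    158.75] F [0.6  0.01 0.05] T [-0.01  0.02 -0.  ] open 85.6 q6 -0.0
tx -403.5 ty -299.6 tz 0.2 mm
spin -43.75
clock: 1.95
eef_pos: [417.4, 275.3, 231.6]
tcp_rot: [3.141, 0.0, 2.771]
contact_force: [-0.0, -0.1, 0.9]
opening: 0.848
clock 1.95 pos [417.4 275.3 231.6] rot [1.7997e+02 3.0000e-02 1.5877e+02] F [-0.01 -0.13  0.87] T [-0.01 -0.01 -0.04] open 72.4 q6 -0.62
tx -114.2 ty -82.5 tz 0.6 mm
spin -43.73
```

```bash
python3 -m inch '[{"gripper":0.072,"tx":-0.038,"ty":-0.0275,"tz":0,"spin":0},{"gripper":0.072,"tx":-0.038,"ty":-0.0275,"tz":0,"spin":0},{"gripper":0.072,"tx":-0.038,"ty":-0.0275,"tz":0,"spin":0},{"gripper":0.072,"tx":0,"ty":0,"tz":0,"spin":-8.5},{"gripper":0.072,"tx":0,"ty":0,"tz":0,"spin":-8.5},{"gripper":0.072,"tx":0,"ty":0,"tz":0,"spin":-8.5},{"gripper":0.072,"tx":0,"ty":0,"tz":0,"spin":-8.5},{"gripper":0.072,"tx":0,"ty":0,"tz":0,"spin":-8.5}]'
python3 to.py 494 157 145 22.5
```

```text
clock: 2.75
eef_pos: [493.1, 158.5, 231.4]
tcp_rot: [-3.142, 0.0, -2.765]
contact_force: [-0.5, 0.2, -0.4]
opening: 0.843
clock 2.75 pos [493.1 158.5 231.4] rot [-1.8000e+02  1.0000e-02 -1.5841e+02] F [-0.54  0.19 -0.35] T [-0.04  0.02  0.  ] open 72.0 q6 -1.64
tx -0.3 ty -1.8 tz 86.4 mm
spin -0.91
```

Descend to above the bulb, then look to check the alignment.

```bash
python3 -m inch '[{"gripper":0.072,"tx":0,"ty":-0.002,"tz":0.02,"spin":-0.9},{"gripper":0.072,"tx":0,"ty":0,"tz":0.025,"spin":0},{"gripper":0.072,"tx":0,"ty":0,"tz":0.025,"spin":0},{"gripper":0.072,"tx":0,"ty":0,"tz":0.02,"spin":0},{"gripper":0.072,"tx":0,"ty":0,"tz":0.01,"spin":0},{"gripper":0.072,"tx":0,"ty":0,"tz":0,"spin":0},{"gripper":0.072,"tx":0,"ty":0,"tz":0,"spin":0},{"gripper":0.072,"tx":0,"ty":0,"tz":0,"spin":0}]'
python3 to.py 494 157 62 22.5
python3 - <<'E'
from h import *
f=grab_frame('scene');a=f['pixels'][130:290,220:440];b=grab_frame('top')['pixels'][190:290,220:357]
save(np.vstack([cv2.resize(a,(500,364),interpolation=cv2.INTER_CUBIC),cv2.resize(b,(500,364),interpolation=cv2.INTER_CUBIC)])[:, :],'g1.png')
i=cv2.imread('pics/g1.png');cv2.imwrite('pics/g1.png',cv2.resize(np.hstack([i[:364],i[364:]]),(800,291)))
E
```

```text
clock: 3.55
eef_pos: [494.5, 157.0, 132.4]
tcp_rot: [-3.141, 0.002, -2.755]
contact_force: [0.7, 0.2, 0.1]
opening: 0.843
clock 3.55 pos [494.5 157.  132.4] rot [-1.7999e+02  1.0000e-01 -1.5784e+02] F [0.69 0.18 0.11] T [ 0.01 -0.01 -0.  ] open 72.0 q6 -1.65
tx 0.5 ty 0.2 tz 70.4 mm
spin -0.34
```

```bash
sleep 0.1
```

```text
(no output)
```

View pics/g1.png

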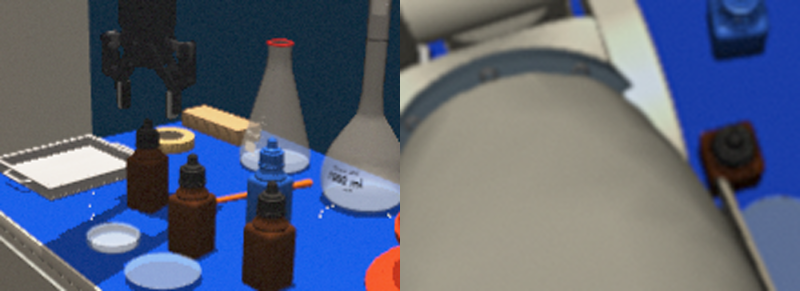

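The scene crop shows the open fingers centred over the left bottle, with the cap at (148,128) between finger tips at (122,105) and (170,112). The top view is blocked by the arm. I descend gently.

```bash
python3 -m inch '[{"gripper":0.072,"tx":0,"ty":0,"tz":0.01,"spin":0},{"gripper":0.072,"tx":0,"ty":0,"tz":0.012,"spin":0},{"gripper":0.072,"tx":0,"ty":0,"tz":0.012,"spin":0},{"gripper":0.072,"tx":0,"ty":0,"tz":0.012,"spin":0},{"gripper":0.072,"tx":0,"ty":0,"tz":0.01,"spin":0},{"gripper":0.072,"tx":0,"ty":0,"tz":0.006,"spin":0},{"gripper":0.072,"tx":0,"ty":0,"tz":0.004,"spin":0},{"gripper":0.072,"tx":0,"ty":0,"tz":0,"spin":0}]'
python3 to.py 494 157 62 22.5
```

```text
clock: 4.45
eef_pos: [493.5, 156.7, 64.8]
tcp_rot: [3.142, -0.001, -2.755]
contact_force: [0.3, -0.3, -0.3]
opening: 0.841
clock 4.45 pos [493.5 156.7  64.8] rot [ 1.8000e+02 -4.0000e-02 -1.5785e+02] F [ 0.31 -0.26 -0.26] T [ 0.03 -0.07 -0.03] open 71.8 q6 -1.65
tx -0.6 ty 0.1 tz 2.8 mm
spin -0.35
```

```bash
python3 -m inch '[{"gripper":0.072,"tx":0,"ty":0,"tz":0.002,"spin":0},{"gripper":0.04,"tx":0,"ty":0,"tz":0,"spin":0},{"gripper":0.04,"tx":0,"ty":0,"tz":0,"spin":0},{"gripper":0.04,"tx":0,"ty":0,"tz":0,"spin":0},{"gripper":0.04,"tx":0,"ty":0,"tz":0,"spin":0},{"gripper":0.04,"tx":0,"ty":0,"tz":0,"spin":0},{"gripper":0.04,"tx":0,"ty":0,"tz":0,"spin":0},{"gripper":0.04,"tx":0,"ty":0,"tz":0,"spin":0}]' 40
python3 to.py
```

```text
clock: 5.25
eef_pos: [494.0, 157.0, 63.8]
tcp_rot: [3.142, 0.001, -2.755]
contact_force: [-1.5, 1.7, 6.2]
opening: 0.537
clock 5.25 pos [494.  157.   63.8] rot [ 1.8000e+02  5.0000e-02 -1.5784e+02] F [-1.49  1.73  6.18] T [0.05 0.25 0.  ] open 45.9 q6 -1.65
```

Gripped at about 46 mm. Now I lift it slightly and weigh it.

```bash
python3 -m inch '[{"gripper":0.04,"tx":0,"ty":0,"tz":-0.004,"spin":0},{"gripper":0.04,"tx":0,"ty":0,"tz":-0.008,"spin":0},{"gripper":0.04,"tx":0,"ty":0,"tz":-0.008,"spin":0},{"gripper":0.04,"tx":0,"ty":0,"tz":-0.005,"spin":0},{"gripper":0.04,"tx":0,"ty":0,"tz":0,"spin":0},{"gripper":0.04,"tx":0,"ty":0,"tz":0,"spin":0},{"gripper":0.04,"tx":0,"ty":0,"tz":0,"spin":0},{"gripper":0.04,"tx":0,"ty":0,"tz":0,"spin":0}]'
python3 to.py
python3 - <<'E'
from h import *
F=[sense()['contact_force']]
f=grab_frame('scene');F.append(sense()['contact_force'])
for i in range(4): grab_frame('top');F.append(sense()['contact_force'])
print(np.round(F,2),np.mean(F,0))
a=f['pixels'][170:260,250:370];save(cv2.resize(a,(800,600),interpolation=cv2.INTER_CUBIC),'l1.png')
E
```

```text
clock: 6.05
eef_pos: [493.4, 156.7, 88.0]
tcp_rot: [3.142, -0.001, -2.755]
contact_force: [-0.5, -0.1, -4.1]
opening: 0.542
clock 6.05 pos [493.4 156.7  88. ] rot [ 1.8000e+02 -4.0000e-02 -1.5785e+02] F [-0.53 -0.12 -4.1 ] T [-0.03  0.04 -0.05] open 46.3 q6 -1.65
[[-0.53 -0.12 -4.1 ]
 [ 0.61  0.26 -4.55]
 [-0.34 -0.42 -4.1 ]
 [ 0.58  1.42 -4.04]
 [-0.24 -0.04 -4.68]
 [-1.01 -0.55 -5.24]] [-0.15489853  0.08890263 -4.45226192]
```

```bash
sleep 0.1
```

```text
(no output)
```

View pics/l1.png

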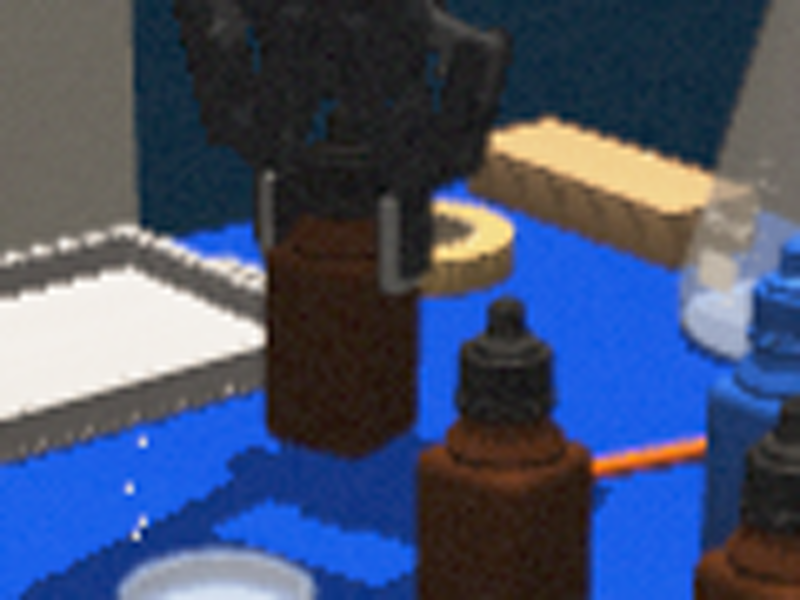

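Weight is 4.45 N, about 0.45 kg, which is well inside the loaded range (0.4–0.6) and far from empty (about 1.2 N). The picture shows the bottle hanging upright at (340,350), clear of the table. I check the tray position against the scene view before moving.

```bash
python3 - <<'E'
from h import *
import pickle
fs,ft=pickle.load(open('f.pkl','rb'))
from itertools import product
C=(475,339);yaw=np.radians(5)
ims=[]
for f,(u,v,w,h) in((ft,(150,190,100,110)),(fs,(205,190,100,60))):
    S=4;cr=cv2.resize(f['pixels'][v:v+h,u:u+w],None,fx=S,fy=S,interpolation=cv2.INTER_CUBIC)
    for hx,hy,z,col in((90,80,23,(255,255,0)),(86,76,4,(255,0,0))):
        q=[proj(f,(C[0]+np.cos(yaw)*a-np.sin(yaw)*b,C[1]+np.sin(yaw)*a+np.cos(yaw)*b,z)) for a,b in((-hx,-hy),(hx,-hy),(hx,hy),(-hx,hy))]
        cv2.polylines(cr,[np.int32((np.array(q)-[u,v]+.5)*S)],True,col,1)
    ims.append(cv2.copyMakeBorder(cr,0,440-cr.shape[0],0,0,cv2.BORDER_CONSTANT))
save(cv2.resize(np.hstack(ims),(800,440)),'tray.png')
E
python3 to.py 475 339 124
```

```text
clock 6.3 pos [493.6 156.7  88.2] rot [ 1.8000e+02 -1.0000e-02 -1.5784e+02] F [-1.01 -0.55 -5.24] T [-0.01  0.01  0.02] open 46.1 q6 -1.65
tx -51.5 ty 175.8 tz -35.8 mm
```

```bash
sleep 0.1
```

```text
(no output)
```

View pics/tray.png

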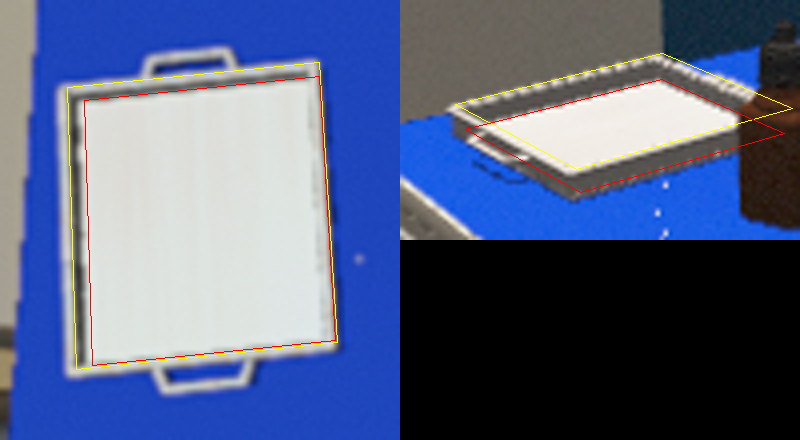

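The tray outline at (473,342) agrees in both views to within a few mm, and the rim height fits 23 mm. I raise and carry the bottle gently.

```bash
python3 -m inch '[{"gripper":0.04,"tx":0,"ty":0,"tz":-0.008,"spin":0},{"gripper":0.04,"tx":0,"ty":0,"tz":-0.012,"spin":0},{"gripper":0.04,"tx":-0.001,"ty":0.004,"tz":-0.012,"spin":0},{"gripper":0.04,"tx":-0.003,"ty":0.011,"tz":-0.008,"spin":0},{"gripper":0.04,"tx":-0.005,"ty":0.018,"tz":0,"spin":0},{"gripper":0.04,"tx":-0.006,"ty":0.021,"tz":0,"spin":0},{"gripper":0.04,"tx":-0.006,"ty":0.022,"tz":0,"spin":0},{"gripper":0.04,"tx":-0.006,"ty":0.022,"tz":0,"spin":0}]'
python3 -m inch '[{"gripper":0.04,"tx":-0.006,"ty":0.022,"tz":0,"spin":0},{"gripper":0.04,"tx":-0.006,"ty":0.022,"tz":0,"spin":0},{"gripper":0.04,"tx":-0.005,"ty":0.018,"tz":0,"spin":0},{"gripper":0.04,"tx":-0.004,"ty":0.012,"tz":0,"spin":0},{"gripper":0.04,"tx":-0.002,"ty":0.006,"tz":0,"spin":0},{"gripper":0.04,"tx":0,"ty":0.002,"tz":0,"spin":0},{"gripper":0.04,"tx":0,"ty":0,"tz":0,"spin":0},{"gripper":0.04,"tx":0,"ty":0,"tz":0,"spin":0}]'
python3 to.py 473 342 69
python3 - <<'E'
from h import *
f=grab_frame('scene');a=f['pixels'][130:250,190:350];save(cv2.resize(a,(800,600),interpolation=cv2.INTER_CUBIC),'c1.png')
E
```

```text
clock: 7.1
eef_pos: [481.6, 259.5, 129.2]
tcp_rot: [3.141, 0.001, -2.755]
contact_force: [-0.4, -0.0, -4.8]
opening: 0.538
clock: 7.9
eef_pos: [472.1, 341.6, 128.2]
tcp_rot: [-3.141, -0.0, -2.756]
contact_force: [0.4, -0.1, -5.5]
opening: 0.536
clock 7.9 pos [472.1 341.6 128.2] rot [-1.7998e+02 -3.0000e-02 -1.5788e+02] F [ 0.39 -0.11 -5.48] T [-0.02 -0.05  0.01] open 45.8 q6 -1.33
tx -0.9 ty 0.1 tz 59.2 mm
```

```bash
sleep 0.1
```

```text
(no output)
```

View pics/c1.png

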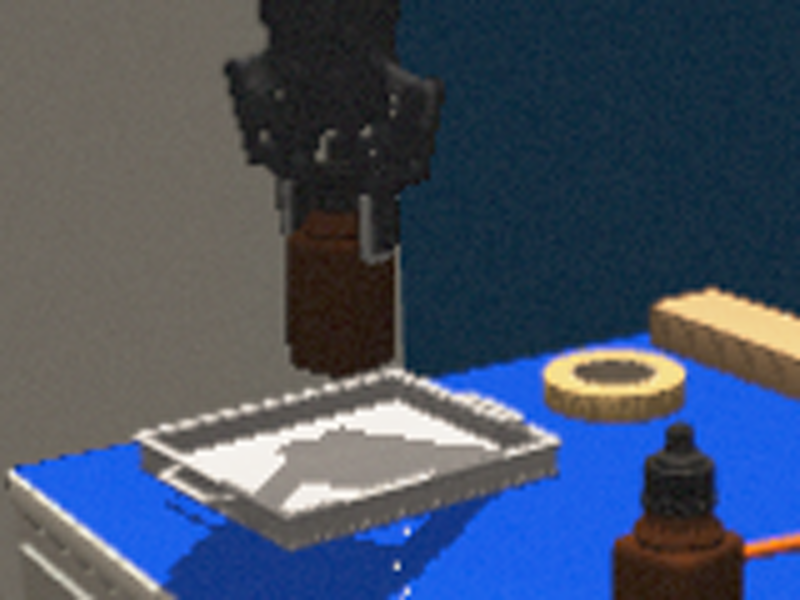

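The bottle hangs upright over the tray, with its base at (340,370) in the crop and the tray below at (350,460). I lower it to just above the floor.

```bash
python3 -m inch '[{"gripper":0.04,"tx":0,"ty":0,"tz":0.006,"spin":0},{"gripper":0.04,"tx":0,"ty":0,"tz":0.01,"spin":0},{"gripper":0.04,"tx":0,"ty":0,"tz":0.012,"spin":0},{"gripper":0.04,"tx":0,"ty":0,"tz":0.012,"spin":0},{"gripper":0.04,"tx":0,"ty":0,"tz":0.008,"spin":0},{"gripper":0.04,"tx":0,"ty":0,"tz":0.005,"spin":0},{"gripper":0.04,"tx":0,"ty":0,"tz":0.003,"spin":0},{"gripper":0.04,"tx":0,"ty":0,"tz":0,"spin":0}]'
python3 to.py
python3 -m inch '[{"gripper":0.04,"tx":0,"ty":0,"tz":0.001,"spin":0},{"gripper":0.04,"tx":0,"ty":0,"tz":0.001,"spin":0},{"gripper":0.04,"tx":0,"ty":0,"tz":0,"spin":0},{"gripper":0.04,"tx":0,"ty":0,"tz":0,"spin":0},{"gripper":0.04,"tx":0,"ty":0,"tz":0,"spin":0},{"gripper":0.04,"tx":0,"ty":0,"tz":0,"spin":0},{"gripper":0.04,"tx":0,"ty":0,"tz":0,"spin":0},{"gripper":0.04,"tx":0,"ty":0,"tz":0,"spin":0}]'
python3 to.py
```

```text
clock: 8.75
eef_pos: [472.1, 342.3, 71.9]
tcp_rot: [-3.141, -0.0, -2.755]
contact_force: [0.1, 0.5, -4.1]
opening: 0.536
clock 8.75 pos [472.1 342.3  71.9] rot [-1.7999e+02 -2.0000e-02 -1.5784e+02] F [ 0.13  0.46 -4.07] T [ 0.01 -0.01  0.02] open 45.8 q6 -1.33
clock: 9.55
eef_pos: [472.1, 342.3, 70.3]
tcp_rot: [-3.142, -0.0, -2.755]
contact_force: [1.1, 1.1, -4.1]
opening: 0.534
clock 9.55 pos [472.1 342.3  70.3] rot [-180.     -0.   -157.85] F [ 1.08  1.07 -4.14] T [-0.02  0.02  0.06] open 45.6 q6 -1.33
```

```bash
python3 -m inch '[{"gripper":0.04,"tx":0,"ty":0,"tz":0.001,"spin":0},{"gripper":0.04,"tx":0,"ty":0,"tz":0,"spin":0},{"gripper":0.04,"tx":0,"ty":0,"tz":0.001,"spin":0},{"gripper":0.04,"tx":0,"ty":0,"tz":0,"spin":0},{"gripper":0.04,"tx":0,"ty":0,"tz":0,"spin":0},{"gripper":0.04,"tx":0,"ty":0,"tz":0,"spin":0},{"gripper":0.04,"tx":0,"ty":0,"tz":0,"spin":0},{"gripper":0.04,"tx":0,"ty":0,"tz":0,"spin":0}]'
python3 to.py
```

```text
clock: 10.35
eef_pos: [472.1, 342.4, 68.3]
tcp_rot: [-3.142, 0.0, -2.755]
contact_force: [-1.0, -0.4, -4.9]
opening: 0.538
clock 10.35 pos [472.1 342.4  68.3] rot [-180.      0.   -157.84] F [-0.97 -0.4  -4.92] T [ 0.01 -0.02 -0.02] open 45.9 q6 -1.33
```

```bash
python3 -m inch '[{"gripper":0.04,"tx":0,"ty":0,"tz":0.001,"spin":0},{"gripper":0.04,"tx":0,"ty":0,"tz":0,"spin":0},{"gripper":0.04,"tx":0,"ty":0,"tz":0,"spin":0},{"gripper":0.04,"tx":0,"ty":0,"tz":0,"spin":0},{"gripper":0.04,"tx":0,"ty":0,"tz":0,"spin":0},{"gripper":0.04,"tx":0,"ty":0,"tz":0,"spin":0},{"gripper":0.04,"tx":0,"ty":0,"tz":0,"spin":0},{"gripper":0.04,"tx":0,"ty":0,"tz":0,"spin":0}]'
python3 to.py
```

```text
clock: 11.15
eef_pos: [472.3, 342.5, 67.8]
tcp_rot: [3.141, 0.001, -2.755]
contact_force: [-2.3, -0.4, 6.2]
opening: 0.54
clock 11.15 pos [472.3 342.5  67.8] rot [ 1.7999e+02  3.0000e-02 -1.5784e+02] F [-2.29 -0.37  6.24] T [-0.37  0.35 -0.02] open 46.1 q6 -1.33
```

Contact at TCP z = 67.8 mm, which matches the expected 4 mm tray floor. I open moderately and then rise straight up.

```bash
python3 -m inch '[{"gripper":0.05,"tx":0,"ty":0,"tz":0,"spin":0},{"gripper":0.055,"tx":0,"ty":0,"tz":0,"spin":0},{"gripper":0.065,"tx":0,"ty":0,"tz":0,"spin":0},{"gripper":0.072,"tx":0,"ty":0,"tz":0,"spin":0},{"gripper":0.072,"tx":0,"ty":0,"tz":0,"spin":0},{"gripper":0.072,"tx":0,"ty":0,"tz":0,"spin":0},{"gripper":0.072,"tx":0,"ty":0,"tz":0,"spin":0},{"gripper":0.072,"tx":0,"ty":0,"tz":0,"spin":0}]'
python3 -m inch '[{"gripper":0.072,"tx":0,"ty":0,"tz":-0.005,"spin":0},{"gripper":0.072,"tx":0,"ty":0,"tz":-0.015,"spin":0},{"gripper":0.072,"tx":0,"ty":0,"tz":-0.025,"spin":0},{"gripper":0.072,"tx":0,"ty":0,"tz":-0.03,"spin":0},{"gripper":0.072,"tx":0,"ty":0,"tz":-0.03,"spin":0},{"gripper":0.072,"tx":0,"ty":0,"tz":-0.03,"spin":0},{"gripper":0.072,"tx":0,"ty":0,"tz":-0.03,"spin":0},{"gripper":0.072,"tx":0,"ty":0,"tz":-0.02,"spin":0}]'
python3 to.py 461.5 8 260 13
python3 - <<'E'
from h import *
f=grab_frame('scene');a=f['pixels'][130:300,190:420];save(cv2.resize(a,(800,591),interpolation=cv2.INTER_CUBIC),'p1.png')
E
```

```text
clock: 11.95
eef_pos: [472.1, 342.3, 67.3]
tcp_rot: [-3.142, -0.0, -2.755]
contact_force: [-0.2, -0.2, 0.5]
opening: 0.842
clock: 12.75
eef_pos: [472.7, 342.8, 256.1]
tcp_rot: [3.141, 0.004, -2.755]
contact_force: [0.4, -0.2, -1.2]
opening: 0.84
clock 12.75 pos [472.7 342.8 256.1] rot [ 179.95    0.2  -157.84] F [ 0.41 -0.2  -1.24] T [0.02 0.04 0.06] open 71.8 q6 -1.33
tx 136.6 ty -305.8 tz -3.9 mm
spin 9.16
```

```bash
sleep 0.1
```

```text
(no output)
```

View pics/p1.png

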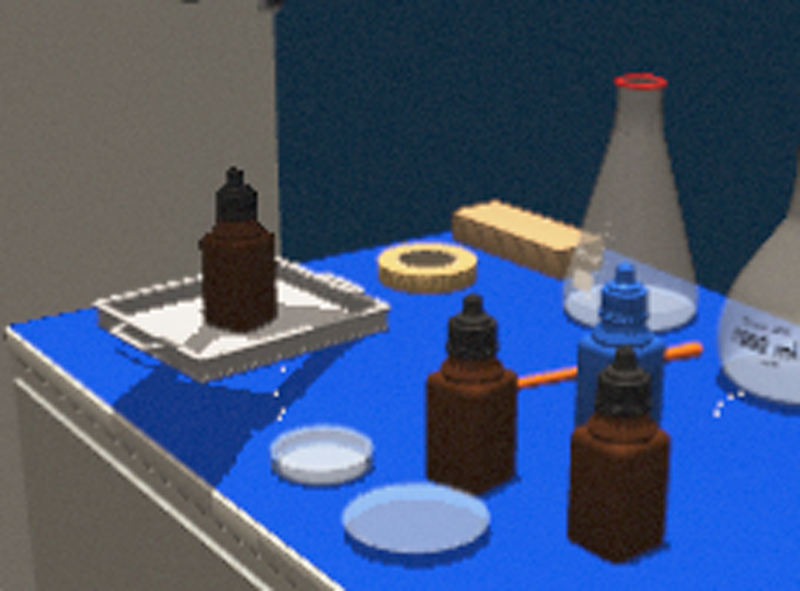

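The bottle stands upright on the tray floor at (238,270) in the crop. The other two and the dishes are undisturbed. One last still check from both views.

```bash
python3 -m inch '[{"gripper":0.072,"tx":0.02,"ty":0,"tz":0,"spin":0},{"gripper":0.072,"tx":0.04,"ty":0,"tz":0,"spin":0},{"gripper":0.072,"tx":0.04,"ty":0,"tz":0,"spin":0},{"gripper":0.072,"tx":0.03,"ty":0,"tz":0,"spin":0},{"gripper":0.072,"tx":0.01,"ty":0,"tz":0,"spin":0},{"gripper":0.072,"tx":0,"ty":0,"tz":0,"spin":0},{"gripper":0.072,"tx":0,"ty":0,"tz":0,"spin":0},{"gripper":0.072,"tx":0,"ty":0,"tz":0,"spin":0}]'
python3 - <<'E'
from h import *
import pickle
fs,ft=pickle.load(open('f.pkl','rb'))
f=grab_frame('scene');t=grab_frame('top')
d=cv2.absdiff(f['pixels'],fs['pixels']).max(2)
for n,(u0,v0,u1,v1) in dict(b2=(316,210,340,272),b3=(352,228,383,292),blue=(355,205,382,228),petri=(268,252,298,270),watch=(288,270,331,290),evap=(364,302,409,332)).items(): print(n,d[v0:v1,u0:u1].mean().round(1))
a=t['pixels'][190:300,150:300];b=f['pixels'][160:270,200:350];save(cv2.resize(np.hstack([a,b]),(800,293),interpolation=cv2.INTER_CUBIC),'end.png')
for z in(4,):print([np.round(proj(k,(472.3,342.5,z)),1) for k in(f,t)])
print(sense()['eef_pos'],sense()['contact_force'],sense()['clock'])
E
```

```text
clock: 13.6
eef_pos: [343.7, 290.2, 252.5]
tcp_rot: [3.141, 0.001, -2.755]
contact_force: [0.3, -0.2, 0.7]
opening: 0.845
b2 6.4
b3 6.1
blue 6.0
petri 6.1
watch 6.3
evap 5.0
[array([259.1, 222.2]), array([200.1, 245.2])]
[343.36982501 289.94881402 252.20166332] [-0.1697518  -0.29133533 -0.22711591] 13.7
```

```bash
sleep 0.1
```

```text
(no output)
```

View pics/end.png

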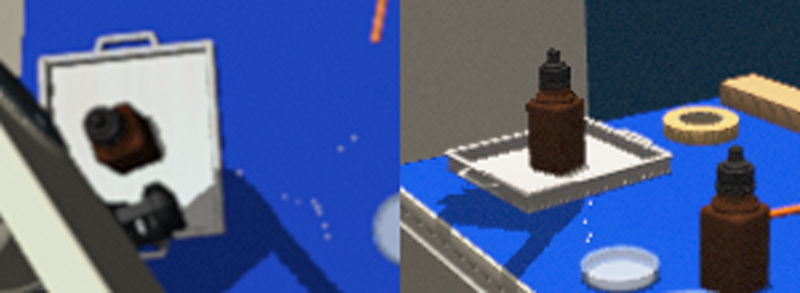

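Both views show the bottle upright inside the tray, at (122,135) in the top crop and (557,130) in the scene crop. The other objects differ from the first pictures only by image noise. I'm handing in.

```bash
python3 -c "
from rig import sign_off;print(sign_off())"
```

```text
the job is handed in; nothing more can be done
None
```

The loaded bottle now stands upright on the tray floor, at about x 472, y 342 mm, near the tray centre. I handed in at 13.7 s of the 69 s allowed.

- **Which bottle:** I lifted only one, the leftmost amber bottle, found at about (494, 157). It weighed about 4.5 N (0.45 kg), well inside the loaded range. As only one is loaded, I did not lift the other two, so their being empty is inferred, not felt.
- **Placing:** the bottle touched down about 4 mm higher than where I picked it up, which matches the tray floor. After I opened the gripper and withdrew, both views show it upright inside the tray, and the force on the tool is near zero.
- **Everything else:** the two other amber bottles, the blue look-alike and the three dishes differ from the first scene picture only by image noise.
- **Disagreements:**
    - The silhouette fits left the yaw of the middle and right bottles unclear, so I read those two from enlarged crops. I never needed them for a grasp.
    - Single force readings varied by about 0.6 N, too little to affect the result.
    - My tray estimate was a few mm off in the picture overlay, and I corrected it before moving.

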